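Pin the clamshell riveting jig and hold it shut

ROBOT

A 6-joint arm with a two-finger parallel gripper is mounted at the origin on the work surface. World frame = base frame: x ahead of the robot, y to its left, z up, the work surface at z = 0. Lengths are in m, angles in rad, forces in N, time in s.
With the tool pointing down it reaches from about 0.225 to 0.875 m from the base axis. Payload 3.4 kg.
Tool frame: the origin (TCP) lies between the finger pads; the fingertips stand 19 mm ahead of it and the grasp point (between the pads) is the TCP (manip.tip_reach is the distance from the TCP to the fingertips, in m); z points along the fingers, x is the direction in which the jaws open and shut, and the axes are right-handed (so a half turn about z gives the same grasp; the last joint's range is limited). The gripper opens to 85 mm and grips with 20 to 120 N. Pads are 22 mm wide; open, the fingers measure 114 mm over their backs; the gripper's body (76 mm by 85 mm) begins 54 mm behind the grasp point. The pads swing forward as they close: fully open they stand 13 mm farther back than shut.
Start: joints at [-1.324, 0.276, 1.505, -0, 1.361, -0.121], TCP at [0.207, -0.537, 0.25] pointing down, gripper open.
Joint ranges: [-2.89, 2.89], [-0.75, 2.08], [0.22, 2.7], [-1.18, 4.32], [0.11, 2.71], [-2.7, 2.7]. Speed limits (rad/s): [2.57, 2.57, 3.14, 3.14, 3.14, 3.14].

INTERFACE

Orientations are given as a unit quaternion [w, x, y, z].
In Python, from rig import manip gives the robot as it stands.
- The arm moves only by the tool send_rows, never from a script. Its arguments are lists of equal length, an entry for each row: "delta_pos": the shift along the tool's x, y, z normalised to -1 to 1, where 1 is 40 cm, a list of three; "angular": the turn, a rotation vector about the tool's x, y, z normalised to -1 to 1, where 1 is 0.08 rad, a list of three. A call has 1 to 5 rows; each row shifts and turns the commanded pose from where the row before left it, along the tool's axes as they then stand; what a row does not reach is not made up. A row lasts 1/12 s, in which the tool goes at most 41.7 mm and 7.16 degrees, less where a joint would pass 70% of its speed; a pose out of reach is approached as far as the arm can. A call with a number of a shift or a turn outside -1 to 1 is refused whole. A call with a gripper value outside its range is refused whole. "hand" is the finger opening in mm, from 0 to 85.4, set as the call begins (left out, the last holds). The fingers move at their own pace and stop on an object; "squeeze" is the grip in N (left out, the last holds). Time passes only in rows, so rows that do not move let the fingers close. It gives the time, the measured TCP pose, the force and the opening at its end, in the units of the state.
- manip.get_state(): the state, without advancing time (a new reading comes with each control period).
- manip.get_image(name): name is "scene" or "top" or "wrist"; returns the picture (480x640x3 uint8, blue, green, red); there is no depth.
- manip.calibration(name): a dict with "fx", "fy", "cx", "cy" (pixels), "camera_from_world" (4x4, takes a point from world to camera coordinates). Camera axes: x right, y up, looking along -z (the intrinsics and any distortion apply to the point x, -y, -z); pixel columns grow to the right and rows downward; lengths in m; the calibration is good to about 2 mm. A picture is of the moment at which its call begins: read the wrist's pose just before it. calibration takes no time and is no camera call; for the wrist camera it gives the pose at the moment of the call.
- manip.sign_off(): hands the job in, once; it reports no verdict.
The state is a dict: "clock": time; "qpos": joint angles; "qd": joint speeds; "effort": joint torques, N m; "position": TCP position; "ee_rot": TCP orientation; "contact_force": force on the tool from outside, world axes, zero at the start; "moment": the same for the moment, N m; "width": finger opening in m.
Only numpy, scipy, OpenCV 4.12 (cv2) and the standard library are available. Lean on these libraries where they do the work, as an engineer would, in place of code of your own. Each camera call takes 0.05 s, during which the arm holds its last target.

TASK

Slide the blue clamshell jig sideways along its bed by the steel post until its red pointer lines up with the white riveting mark, then swing the hinged aluminium leaf all the way down onto the base. Take the steel locating pin from its wooden stand and push it down through the hole in the leaf into the hole in the base until its collar sits on the leaf, and finish while still pressing so that the sprung leaf is held fully shut (do not let go). Leave the reed plate, comb, anvil disc and rivet setter alone.

Things in the scene. Friction and masses are not known exactly. Their poses are not given: they have to be found in the camera images.
- jig (a joint): position of the blue jig along its bed, m; grows towards the bed's +y (the robot's left when the bed is square), runs -0.08 to 0.08. It cannot lift or turn; about 5 N of friction keeps it where it is left. The jig base is 130 x 120 x 28 mm on a 12 mm thick dark steel bed (255 mm in x, 300 mm in y; a yellow line near its -y end is only the loading mark)
- post_top (a point): centre of the top of the steel post on the jig's front apron, for gripping from above to slide the jig: 18 mm diameter, 30 mm of it stand above the apron (apron 40 mm wide in y, its top 30 mm below this point). The post's axis is 35 mm in front of the base block (block front at jig x = -65 mm, post at x = -100 mm). Axes are the jig's: x away from the robot (towards the hinge), y along the slide, z up
- pointer (a point): tip of the red pointer (a 6 mm thick rod) at the front end of the jig's apron (moves with the jig; jig axes)
- mark: white riveting mark, a 28 x 5 x 2 mm strip fixed on the front of the bed; origin at the centre of its underside, x along the strip, y along the slide. The pointer lines up when its y in this frame is zero
- leaf (a joint): angle of the hinged aluminium leaf, rad: 0 lies flat and shut on the base, grows as its front edge swings up (start 0.7 to 1.1, stop 1.4). A stiff hinge (0.09 N m) holds it at any angle. Below 0.08 rad spring plungers push it up (about 7 N m per rad), so once pressed down and let go it stands ajar at about 0.04 to 0.06; pressing at the hole with about 8 N shuts it
- leaf_hinge (a point): centre of the hinge axis, which runs along the jig's y; jig axes. The leaf is 8 mm thick, centred on this axis, 100 mm wide in y, from 8 to 115 mm from the axis (towards the robot when shut). Its 12.5 mm through hole is 75 mm from the axis, on the middle line. Shut, its top lies 4 mm above this point
- base_hole (a point): centre of the mouth of the 12 mm through hole in the jig base's top face (28 mm thick); jig axes. Directly below the leaf's hole when the leaf is shut; the shut leaf's top is 9.5 mm above this point
- pin: steel locating pin, 70 g, standing upright in the stand; origin at the centre of its lower tip, z up along it. Shank 10 mm diameter from 0 to 30 mm (cone down to 5 mm in the lowest 6 mm), collar 26 mm diameter from 30 to 35 mm, grip 14 mm diameter from 35 to 69 mm. Fully in, its tip is 20.5 mm below the base hole's mouth
- pin_tip (a point): centre of the pin's lower tip (same point as the pin's origin)
- pin_stand: fixed wooden block 60 x 60 x 38 mm with a 12 mm hole through its middle that holds the pin, collar resting on its top; origin at the centre of its underside
- reed_plate: bystander: loose brass reed plate 100 x 28 x 4 mm lying flat; origin at centre of underside
- comb: bystander: loose black acrylic comb 102 x 28 x 8 mm lying flat; origin at underside near its centre
- anvil: bystander: loose bright nickel disc, 56 mm diameter, 14 mm high; origin at centre of underside
- setter: bystander: loose dark steel rivet setter standing upright, 24 mm diameter foot, 75 mm high; origin at centre of underside
Mind the look-alikes: they are no part of the job. What is shaped like the pin but pink or purple is not meant.

How it is judged:
By the outcome, as a careful person would: the job done as asked, in the order asked, and still so for the second after the job is handed in, while the arm keeps its last pose, push and grip.
It also fails if it takes over 72 s, if anything falls off the work surface, if the arm or the gripper's body presses on something with over 40 N, if the wrist force passes 120 N, or if a joint passes its speed limit or range.

## Working session

There is one attempt and no reset: what is moved stays moved. The work goes in short steps, Python scripts to look and compute and a tool call to move; the robot and the scene stay as the last step left them, time stands still between calls to the robot, and variables do not carry over. Pictures are saved under pics/ and viewed, and the job is handed in when it is done.

Besides the shell and the picture viewer there is one more tool, called after ">>>" in YAML: its name, and indented under it one key for each argument. send_rows: Moves the arm, as the interface text tells. Scaled input: -1 to 1 covers 40 cm each way for a shift and 0.08 rad each way for a turn. Its arguments: {"type":"object","properties":{"delta_pos":{"type":"array","items":{"type":"array","items":{"type":"number"}}},"angular":{"type":"array","items":{"type":"array","items":{"type":"number"}}},"hand":{"type":"number"},"squeeze":{"type":"number"}},"required":["delta_pos","angular"]}

```bash
mkdir -p pics; ls; python3 - <<'E'
from rig import manip
import cv2,numpy as np
s=manip.get_state();print(s)
for n in("scene","top","wrist"):
    im=manip.get_image(n);cv2.imwrite(f"pics/{n}0.png",im)
    c=manip.calibration(n);print(n,c)
print([a for a in dir(manip) if a[0]!='_'])
E
```

```text
pics
{'clock': 0.0, 'qpos': array([-1.32400585e+00,  2.76616309e-01,  1.50614598e+00,  4.92639203e-06,
        1.36072216e+00, -1.20983032e-01]), 'qd': array([ 0.00174892,  0.00022794,  0.00223997,  0.00146011,  0.00019547,
       -0.00148966]), 'effort': array([ 1.45568283e-03, -4.16768324e+01, -2.45803356e+01, -1.20976974e-04,
        1.09784631e-02, -9.14711720e-07]), 'position': array([ 0.20661603, -0.53605398,  0.24942242]), 'ee_rot': array([-6.27288794e-04,  8.24480605e-01, -5.65889421e-01, -7.07980177e-04]), 'contact_force': array([ 0.63854739,  0.4163658 , -0.39137988]), 'moment': array([ 0.01097579, -0.01436478, -0.02122563]), 'width': 0.0856211405300005}
scene {'fx': 587.2343814093416, 'fy': 587.2343814093416, 'cx': 326.56860729846136, 'cy': 235.27212473682377, 'camera_from_world': array([[-1.65594226e-01,  9.86193889e-01,  4.07404208e-04,
         2.35210864e-01],
       [-7.54805445e-01, -1.27007076e-01,  6.43535502e-01,
         3.88819177e-01],
       [ 6.34702523e-01,  1.06258252e-01,  7.65416156e-01,
        -1.39786423e+00],
       [ 0.00000000e+00,  0.00000000e+00, 
[... 271 characters left out ...]
295e-01,  1.95660084e-02,  7.81027508e-02,
        -5.81697539e-01],
       [-7.81033372e-02, -7.35358503e-04,  9.96944997e-01,
        -1.03923283e+00],
       [ 0.00000000e+00,  0.00000000e+00,  0.00000000e+00,
         1.00000000e+00]])}
wrist {'fx': 405.67879791658083, 'fy': 405.67879791658083, 'cx': 325.16461133594606, 'cy': 238.06117150948393, 'camera_from_world': array([[ 0.35894759, -0.93335691, -0.00122778, -0.57433629],
       [ 0.90036544,  0.34660588, -0.26307117,  0.03334356],
       [ 0.24596485,  0.09332331,  0.96477565, -0.37874202],
       [ 0.        ,  0.        ,  0.        ,  1.        ]])}
['MotionError', 'calibration', 'get_image', 'get_state', 'sign_off', 'tip_reach']
```

View pics/top0.png

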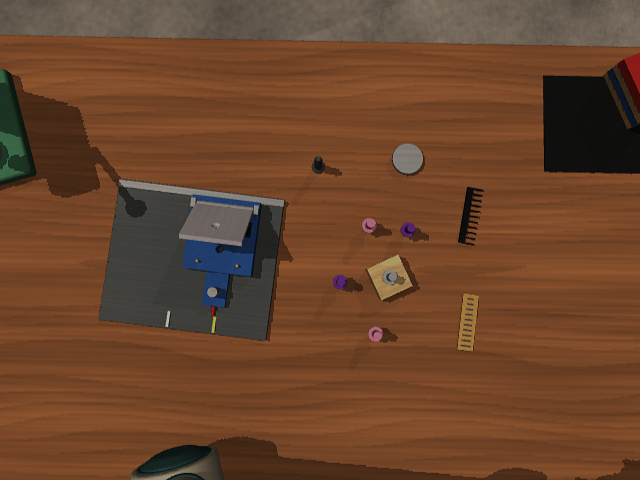

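View pics/scene0.png

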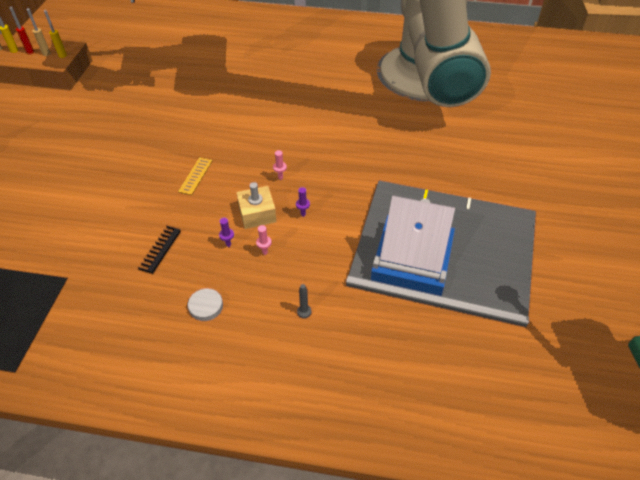

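View pics/wrist0.png

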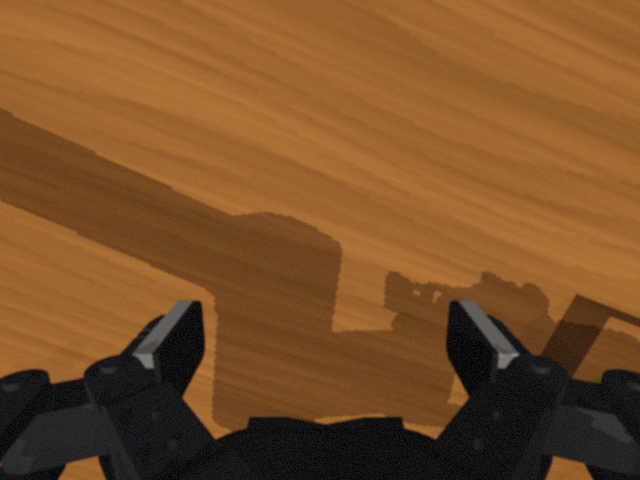

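```bash
cat > h.py <<'E'
from rig import manip
import cv2,numpy as np
def ray(c,u,v):
    T=c["camera_from_world"];R=T[:3,:3];o=-R.T@T[:3,3]
    d=R.T@np.array([(u-c["cx"])/c["fx"],-(v-c["cy"])/c["fy"],-1.]);return o,d
def onz(c,u,v,z):
    o,d=ray(c,u,v);return o+d*(z-o[2])/d[2]
def proj(c,p):
    q=c["camera_from_world"]@np.append(p,1);return np.array([c["cx"]+c["fx"]*q[0]/-q[2],c["cy"]+c["fy"]*q[1]/q[2]])
E
python3 - <<'E'
import cv2
a=cv2.imread('pics/top0.png')
cv2.imwrite('pics/t_jig.png',cv2.resize(a[170:350,90:300],None,fx=3.5,fy=3.3,interpolation=cv2.INTER_CUBIC)) 
cv2.imwrite('pics/t_pin.png',cv2.resize(a[200:350,330:430],None,fx=4,fy=4,interpolation=cv2.INTER_CUBIC))
E
```

```text
(no output)
```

View pics/t_jig.png

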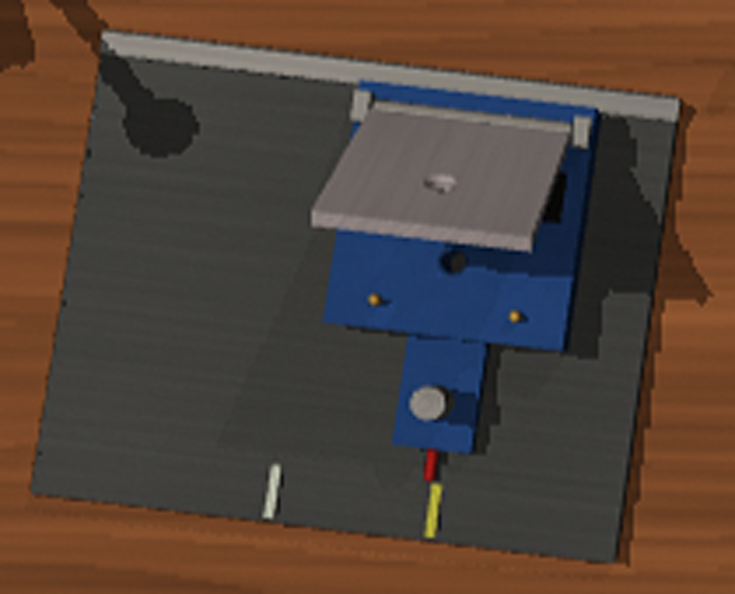

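View pics/t_pin.png

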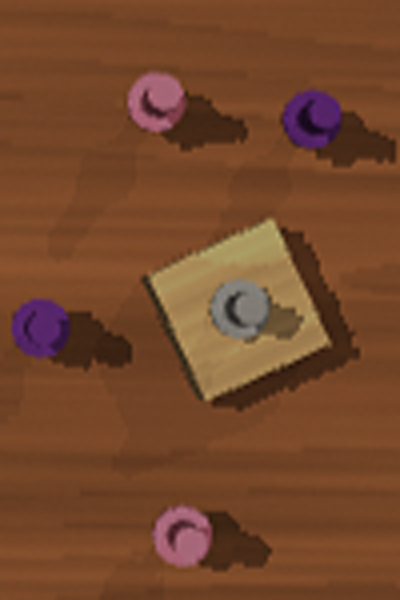

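```bash
python3 - <<'E'
from h import *
c=manip.calibration("top");c2=manip.calibration("scene")
J=lambda x,y,z:onz(c,90+(x+.5)/3.5-.5,170+(y+.5)/3.3-.5,z)
P=lambda x,y,z:onz(c,330+(x+.5)/4-.5,200+(y+.5)/4-.5,z)
np.set_printoptions(precision=4,suppress=True)
fl,fr=J(32,494,.012),J(617,563,.012);d=fl-fr;print('bed front',fl,fr,np.hypot(*d[:2]),'yaw',np.arctan2(-d[0],d[1]))
a,b=J(276,465,.014),J(269,519,.014);d=a-b;print('mark',(a+b)/2,np.hypot(*d[:2]),np.arctan2(d[1],d[0]))
a,b=J(324,320,.040),J(566,350,.040);d=a-b;print('block front',a,b,np.hypot(*d[:2]),np.arctan2(-d[0],d[1]))
print('block front mid',(a+b)/2)
for z in (.05,.06,.07):print('post',z,J(429,403,z))
print('hole',J(455,262,.04))
for z in(.015,.02,.03):print('ptr',J(430,481,z),J(432,450,z))
print('apron corners');
for z in(.02,.03,.04):
  a,b=J(393,444,z),J(474,453,z);print(z,a,b,np.linalg.norm(a-b))
print('hinge ends',J(360,105,.0455),J(582,131,.0455))
# stand
q=[P(275,219,.038),P(148,278,.038),P(208,400,.038),P(331,343,.038)]
print('stand',np.mean(q,0),[np.linalg.norm(q[i]-q[i-1]) for i in range(4)], [np.arctan2(*(q[i]-q[i-1])[[1,0]]) for i in range(4)])
print('collar',P(239,310,.043),'top',P(246,308,.077))
# pin top from scene at (254,186)
print('scene pin top',onz(c2,254,185,.077))
for n,(x,y) in dict(p1=(165,95),v1=(318,110),v2=(45,322),p2=(187,540)).items():print(n,P(x,y,.069))
E
```

```text
bed front [0.4268 0.2268 0.012 ] [ 0.3959 -0.0705  0.012 ] 0.2988769142027434 yaw -0.10355768909494556
mark [0.4304 0.1046 0.014 ] 0.028893611410305244 -0.08391807989345314
block front [0.5225 0.0762 0.04  ] [ 0.5091 -0.0445  0.04  ] 0.12138693606237798 -0.11072336563451123
block front mid [0.5158 0.0158 0.04  ]
post 0.05 [0.4802 0.0209 0.05  ]
post 0.06 [0.4804 0.0192 0.06  ]
post 0.07 [0.4806 0.0174 0.07  ]
hole [0.5543 0.0121 0.04  ]
ptr [0.4378 0.025  0.015 ] [0.4544 0.0245 0.015 ]
ptr [0.4381 0.0241 0.02  ] [0.4546 0.0236 0.02  ]
ptr [0.4387 0.0224 0.03  ] [0.455 0.022 0.03 ]
apron corners
0.02 [0.4574 0.0434 0.02  ] [0.4534 0.0024 0.02  ] 0.04114840306643642
0.03 [0.4578 0.0415 0.03  ] [0.4539 0.001  0.03  ] 0.040760803708017934
0.04 [0.4582 0.0397 0.04  ] [ 0.4543 -0.0005  0.04  ] 0.04037320434959955
hinge ends [0.6362 0.0612 0.0455] [ 0.6245 -0.0498  0.0455]
stand [ 0.5114 -0.2851  0.038 ] [np.float64(0.058920588855816296), np.float64(0.061254212220720014), np.float64(0.05875478458231334), np.float64(0.05906294120242027)] [np.float64(0.4346208239252581), np.float64(2.023498358344868), np.float64(-2.669721482812307), np.float64(-1.1209212433164983)]
collar [ 0.5113 -0.2839  0.043 ] top [ 0.5119 -0.2826  0.077 ]
scene pin top [ 0.51   -0.2839  0.077 ]
p1 [ 0.6016 -0.2483  0.069 ]
v1 [ 0.5965 -0.3134  0.069 ]
v2 [ 0.5044 -0.1988  0.069 ]
p2 [ 0.4145 -0.2598  0.069 ]
```

```bash
cat >> h.py <<'E'
from scipy.spatial.transform import Rotation as Ro
def pose():
    s=manip.get_state();q=s["ee_rot"];return s,np.array(s["position"]),Ro.from_quat([q[1],q[2],q[3],q[0]])
def Rd(yaw): # tool x at yaw, z down
    x=np.array([np.cos(yaw),np.sin(yaw),0]);z=np.array([0,0,-1.]);return Ro.from_matrix(np.c_[x,np.cross(z,x),z])
def plan(p1,yaw,n,nrot=None):
    s,p,R=pose();nrot=nrot or n
    rv=(R.inv()*Rd(yaw)).as_rotvec();print('rotvec',rv.round(4),'dist',np.linalg.norm(p1-p).round(4),'pos',p.round(4))
    for i in range(n):
        d=R.inv().apply((p1-p))/n/.4
        r=rv/nrot/.08 if i<nrot else np.zeros(3)
        print('d',d.round(4).tolist(),'a',r.round(3).tolist())
        R=R*Ro.from_rotvec(rv/nrot if i<nrot else [0,0,0])
E
python3 - <<'E'
from h import *
plan(np.array([.475,.021,.25]),-1.676,16,7)
E
```

```text
rotvec [2.00e-04 1.40e-03 4.73e-01] dist 0.6185 pos [ 0.2066 -0.5362  0.2496]
d [-0.0662, -0.0704, 0.0] a [0.0, 0.002, 0.845]
d [-0.0708, -0.0658, 0.0] a [0.0, 0.002, 0.845]
d [-0.0751, -0.0609, 0.0] a [0.0, 0.002, 0.845]
d [-0.079, -0.0557, 0.0] a [0.0, 0.002, 0.845]
d [-0.0826, -0.0502, -0.0] a [0.0, 0.002, 0.845]
d [-0.0858, -0.0445, -0.0] a [0.0, 0.002, 0.845]
d [-0.0886, -0.0386, -0.0] a [0.0, 0.002, 0.845]
d [-0.091, -0.0326, -0.0001] a [0.0, 0.0, 0.0]
d [-0.091, -0.0326, -0.0001] a [0.0, 0.0, 0.0]
d [-0.091, -0.0326, -0.0001] a [0.0, 0.0, 0.0]
d [-0.091, -0.0326, -0.0001] a [0.0, 0.0, 0.0]
d [-0.091, -0.0326, -0.0001] a [0.0, 0.0, 0.0]
d [-0.091, -0.0326, -0.0001] a [0.0, 0.0, 0.0]
d [-0.091, -0.0326, -0.0001] a [0.0, 0.0, 0.0]
d [-0.091, -0.0326, -0.0001] a [0.0, 0.0, 0.0]
d [-0.091, -0.0326, -0.0001] a [0.0, 0.0, 0.0]
```

>>> send_rows:
  delta_pos:
    - [-0.066, -0.07, 0]
    - [-0.071, -0.066, 0]
    - [-0.075, -0.061, 0]
    - [-0.079, -0.056, 0]
    - [-0.083, -0.05, 0]
  angular:
    - [0, 0, 0.845]
    - [0, 0, 0.845]
    - [0, 0, 0.845]
    - [0, 0, 0.845]
    - [0, 0, 0.845]
  hand: 55
  squeeze: 60

```text
clock: 0.57
position: [0.2909, -0.3605, 0.25]
ee_rot: [-0.0, 0.716, -0.698, -0.0]
contact_force: [1.3, -0.3, -0.1]
width: 0.0551
```

>>> send_rows:
  delta_pos:
    - [-0.086, -0.045, 0]
    - [-0.089, -0.039, 0]
    - [-0.091, -0.033, 0]
    - [-0.091, -0.033, 0]
    - [-0.091, -0.033, 0]
  angular:
    - [0, 0, 0.845]
    - [0, 0, 0.845]
    - [0, 0, 0]
    - [0, 0, 0]
    - [0, 0, 0]

```text
clock: 0.98
position: [0.3756, -0.1861, 0.2503]
ee_rot: [0.0, -0.669, 0.744, -0.0]
contact_force: [-0.2, -0.0, 0.4]
width: 0.0551
```

>>> send_rows:
  delta_pos:
    - [-0.091, -0.033, 0]
    - [-0.091, -0.033, 0]
    - [-0.091, -0.033, 0]
    - [-0.091, -0.033, 0]
  angular:
    - [0, 0, 0]
    - [0, 0, 0]
    - [0, 0, 0]
    - [0, 0, 0]

```text
clock: 1.32
position: [0.4434, -0.0468, 0.2503]
ee_rot: [-0.0, -0.669, 0.743, -0.0]
contact_force: [1.7, -1.2, -0.1]
width: 0.055
```

```bash
python3 - <<'E'
from h import *
s,p,R=pose();print(s['clock'],p,s['qpos'])
c=manip.calibration("wrist");im=manip.get_image("wrist");cv2.imwrite("pics/w1.png",im)
print(c['camera_from_world'].tolist())
for q in([.4804,.0192,.06],[.5543,.0121,.04],[.4304,.1046,.014],[.438,.024,.02]):print(proj(c,q))
E
```

```text
1.3167 [ 0.44344247 -0.04676374  0.25030329] [-2.61174599e-01  7.92948663e-02  1.75685099e+00 -2.22386634e-04
  1.30522268e+00  1.41502239e+00]
[[-0.10574817517937592, -0.9943929247183041, 0.00018632340590803148, 0.0005596505424392781], [0.9593713949126672, -0.10207311562077878, -0.2630353696573764, -0.3964483442759184], [0.26157952914851257, -0.027636757003069286, 0.9647861729900561, -0.4958665062675559], [0.0, 0.0, 0.0, 1.0]]
[235.27136649 177.51450588]
[234.2208037   77.69940151]
[163.00340347 235.76887355]
[247.28702815 220.11205392]
```

View pics/w1.png

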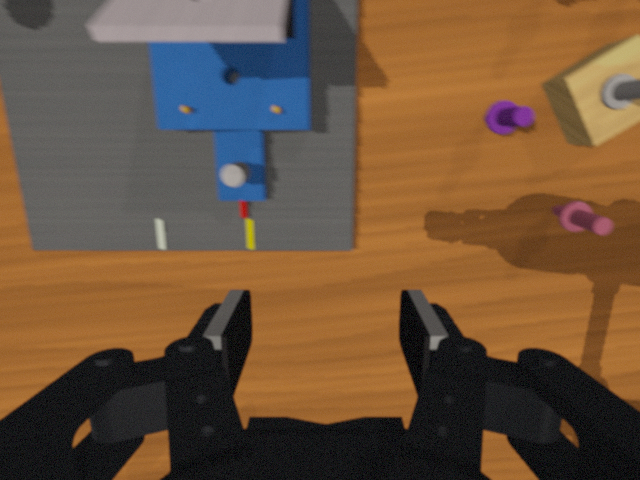

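```bash
python3 - <<'E'
from h import *
c=manip.calibration("wrist")
for n,u,v,z in(('post',232.5,175.5,.06),('hole',232,76,.04),('mark',160,234,.014),('ptr',244.5,213,.02),('apronL',218,201,.03),('apronR',266,201,.03),('blockL',159,131,.04),('blockR',311,129,.04)):print(n,onz(c,u,v,z).round(4))
plan(np.array([.480,.0205,.16]),-1.676,5)
E
```

```text
post [0.4855 0.0294 0.06  ]
hole [0.5593 0.0224 0.04  ]
mark [0.4353 0.1158 0.014 ]
ptr [0.4481 0.0339 0.02  ]
apronL [0.4626 0.0527 0.03  ]
apronR [0.4584 0.0116 0.03  ]
blockL [0.5246 0.0872 0.04  ]
blockR [ 0.5139 -0.0339  0.04  ]
rotvec [-0.0031  0.0077  0.0043] dist 0.1139 pos [ 0.4464 -0.0403  0.2504]
d [-0.0316, -0.0135, 0.0455] a [-0.008, 0.019, 0.011]
d [-0.0316, -0.0135, 0.0454] a [-0.008, 0.019, 0.011]
d [-0.0317, -0.0135, 0.0453] a [-0.008, 0.019, 0.011]
d [-0.0318, -0.0135, 0.0453] a [-0.008, 0.019, 0.011]
d [-0.0319, -0.0135, 0.0452] a [-0.008, 0.019, 0.011]
```

>>> send_rows:
  delta_pos:
    - [-0.032, -0.0135, 0.045]
    - [-0.032, -0.0135, 0.045]
    - [-0.032, -0.0135, 0.045]
    - [-0.032, -0.0135, 0.045]
    - [-0.032, -0.0135, 0.045]
  angular:
    - [0, 0, 0]
    - [0, 0, 0]
    - [0, 0, 0]
    - [0, 0, 0]
    - [0, 0, 0]

```text
clock: 1.78
position: [0.4768, 0.0126, 0.1594]
ee_rot: [-0.0, -0.669, 0.743, -0.0]
contact_force: [-0.6, 0.6, -1.0]
width: 0.0549
```

>>> send_rows:
  delta_pos:
    - [0, 0, 0]
    - [0, 0, 0]
    - [0, 0, 0]
  angular:
    - [0, 0, 0]
    - [0, 0, 0]
    - [0, 0, 0]

```text
clock: 2.03
position: [0.4769, 0.0116, 0.1607]
ee_rot: [-0.0, -0.669, 0.743, -0.0]
contact_force: [0.0, 0.4, 0.6]
width: 0.055
```

```bash
python3 - <<'E'
from h import *
s,p,R=pose();print(s['clock'],p,R.as_matrix().round(3).tolist())
c=manip.calibration("wrist");im=manip.get_image("wrist");cv2.imwrite("pics/w2.png",im)
for q in([.4804,.0192,.06],[.5543,.0121,.04],[.4304,.1046,.014],[.438,.024,.02]):print(proj(c,q))
import pickle;pickle.dump(c,open('c2.pkl','wb'))
E
```

```text
2.0333 [0.47689513 0.0115651  0.16071925] [[-0.105, -0.994, 0.0], [-0.994, 0.105, -0.001], [0.001, -0.0, -1.0]]
[311.61296734 243.29318671]
[310.28245495 109.64354067]
[204.21430639 303.89109733]
[313.54502929 286.25169705]
```

View pics/w2.png

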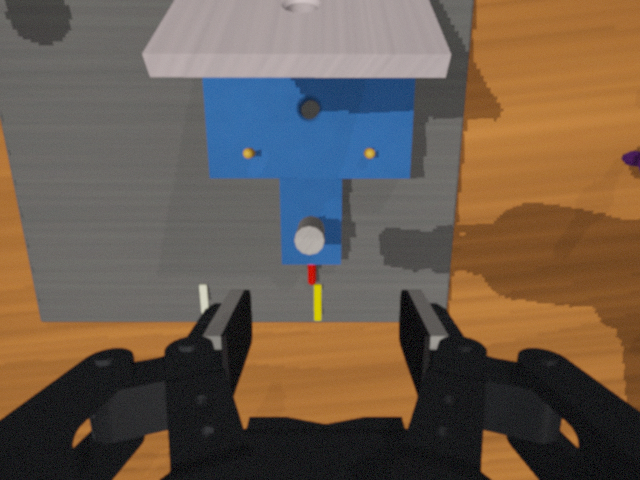

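```bash
python3 - <<'E'
from h import *
import pickle;c=pickle.load(open('c2.pkl','rb'))
yh=np.array([.1048,.9945,0])
m=onz(c,204.3,298,.014);m2=onz(c,202.8,286,.014);print('mark',m,m@yh,m2@yh)
for z in(.015,.02,.025,.03):
  p=onz(c,312,283,z);print('ptr',z,p.round(4),(m-p)@yh, (onz(c,312,265,z))@yh)
for z in(.055,.06,.065):print('post',onz(c,310,239,z).round(4), onz(c,310,239,z)@yh)
print('hole',onz(c,310,109,.04),onz(c,310,109,.04)@yh)
for z in (.02,.025,.03):print('apron w',np.linalg.norm(onz(c,281,264,z)-onz(c,342,264,z)),(onz(c,281,264,z)+onz(c,342,264,z))/2@yh)
b=[onz(c,209,178,.04),onz(c,411,178,.04)];print(b,np.linalg.norm(b[0]-b[1]),(b[0]+b[1])/2@yh)
plan(np.array([.4810,.0205,.054]),-1.676,5)
E
```

```text
mark [0.43493032 0.103694   0.014     ] 0.14870437921783958 0.14904265716550752
ptr 0.015 [0.4386 0.0252 0.015 ] 0.07770498274459668 0.07087268537670259
ptr 0.02 [0.4405 0.0248 0.02  ] 0.0778774795432319 0.07070253875794329
ptr 0.025 [0.4425 0.0244 0.025 ] 0.0780499763418671 0.07053239213918401
ptr 0.03 [0.4444 0.024  0.03  ] 0.07822247314050229 0.07036224552042471
post [0.4817 0.0202 0.055 ] 0.07053404669522532
post [0.483  0.0198 0.06  ] 0.07034163015628078
post [0.4844 0.0195 0.065 ] 0.07014921361733624
hole [0.5546679  0.01222081 0.04      ] 0.07028279310928505
apron w 0.04196360659080107 0.07103881944877447
apron w 0.041170575899364584 0.07086231777785372
apron w 0.04037754520792812 0.07068581610693299
[array([0.52181472, 0.07709752, 0.04      ]), array([ 0.50898894, -0.04354645,  0.04      ])] 0.12132381438571808 0.07069738290401398
rotvec [-0.0014 -0.0005 -0.0005] dist 0.1076 pos [0.4771 0.0114 0.1611]
d [-0.0048, -0.0014, 0.0536] a [-0.003, -0.001, -0.001]
d [-0.0048, -0.0014, 0.0536] a [-0.003, -0.001, -0.001]
d [-0.0047, -0.0014, 0.0536] a [-0.003, -0.001, -0.001]
d [-0.0047, -0.0014, 0.0536] a [-0.003, -0.001, -0.001]
d [-0.0047, -0.0014, 0.0536] a [-0.003, -0.001, -0.001]
```

>>> send_rows:
  delta_pos:
    - [-0.005, -0.002, 0.05]
    - [-0.005, -0.002, 0.05]
    - [-0.005, -0.002, 0.05]
    - [-0.004, -0.002, 0.05]
    - [-0.004, -0.002, 0.04]
  angular:
    - [0, 0, 0]
    - [0, 0, 0]
    - [0, 0, 0]
    - [0, 0, 0]
    - [0, 0, 0]

```text
clock: 2.5
position: [0.4821, 0.02, 0.0644]
ee_rot: [0.0, -0.668, 0.744, -0.001]
contact_force: [-0.9, 0.5, 0.4]
width: 0.0551
```

>>> send_rows:
  delta_pos:
    - [0, 0, 0.02]
    - [0, 0, 0.006]
    - [0, 0, 0]
  angular:
    - [0, 0, 0]
    - [0, 0, 0]
    - [0, 0, 0]

```text
clock: 2.75
position: [0.482, 0.0203, 0.0542]
ee_rot: [0.0, -0.669, 0.744, -0.0]
contact_force: [-0.3, -0.1, 0.4]
width: 0.0548
```

>>> send_rows:
  delta_pos:
    - [0, 0, 0]
    - [0, 0, 0]
    - [0, 0, 0]
    - [0, 0, 0]
    - [0, 0, 0]
  angular:
    - [0, 0, 0]
    - [0, 0, 0]
    - [0, 0, 0]
    - [0, 0, 0]
    - [0, 0, 0]
  hand: 5
  squeeze: 50

```text
clock: 3.17
position: [0.4824, 0.0206, 0.055]
ee_rot: [0.001, -0.669, 0.743, -0.001]
contact_force: [-1.2, -0.5, 6.4]
width: 0.0159
```

```bash
python3 - <<'E'
from h import *
s,p,R=pose();print(s['clock'],p,s['contact_force'],s['width'])
c=manip.calibration("wrist");im=manip.get_image("wrist");cv2.imwrite("pics/w3.png",im)
E
```

```text
3.1667 [0.48244867 0.02057456 0.05501093] [-1.15326238 -0.51380909  6.42696067] 0.015881886621253928
```

View pics/w3.png

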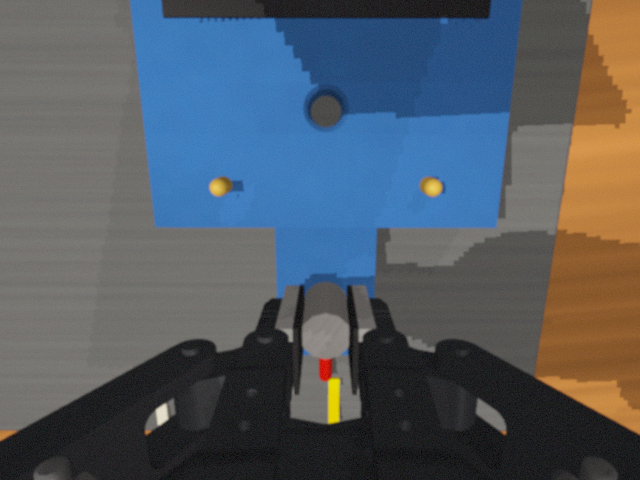

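>>> send_rows:
  delta_pos:
    - [-0.01, 0, -0.003]
    - [-0.022, 0, 0]
    - [-0.025, 0, 0]
    - [-0.025, 0, 0]
    - [-0.025, 0, 0]
  angular:
    - [0, 0, 0]
    - [0, 0, 0]
    - [0, 0, 0]
    - [0, 0, 0]
    - [0, 0, 0]

```text
clock: 3.63
position: [0.4869, 0.0623, 0.0551]
ee_rot: [-0.001, -0.669, 0.743, -0.002]
contact_force: [0.3, -6.0, -2.7]
width: 0.0161
```

>>> send_rows:
  delta_pos:
    - [-0.025, 0, 0]
    - [-0.025, 0, 0]
    - [-0.022, 0, 0]
    - [-0.01, 0, 0]
    - [0, 0, 0]
  angular:
    - [0, 0, 0]
    - [0, 0, 0]
    - [0, 0, 0]
    - [0, 0, 0]
    - [0, 0, 0]

```text
clock: 4.05
position: [0.4905, 0.0963, 0.0551]
ee_rot: [0.0, -0.669, 0.743, -0.001]
contact_force: [1.7, -1.2, -3.3]
width: 0.0155
```

```bash
python3 - <<'E'
from h import *
s,p,R=pose();print(s['clock'],p,s['contact_force'],s['width'],p@[.1048,.9945,0])
c=manip.calibration("wrist");im=manip.get_image("wrist");cv2.imwrite("pics/w4.png",im)
im=manip.get_image("top");cv2.imwrite("pics/t4.png",cv2.resize(im[240:350,100:280],None,fx=4,fy=4,interpolation=cv2.INTER_CUBIC))
E
```

```text
4.05 [0.490536   0.09631802 0.05511173] [ 1.68144975 -1.16073357 -3.28964752] 0.015535163896110383 0.14719644259998413
```

View pics/w4.png

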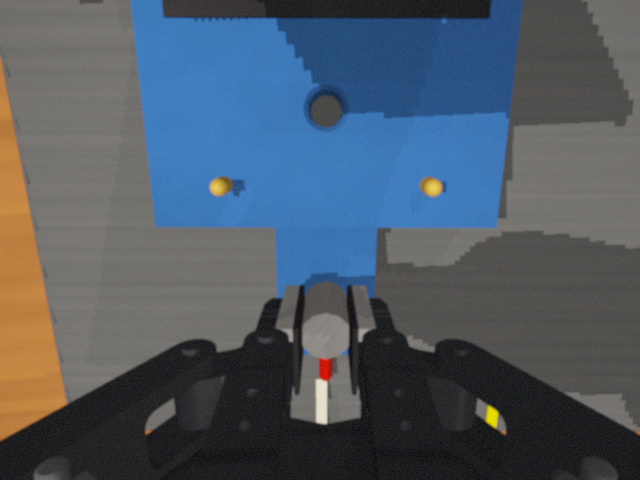

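View pics/t4.png

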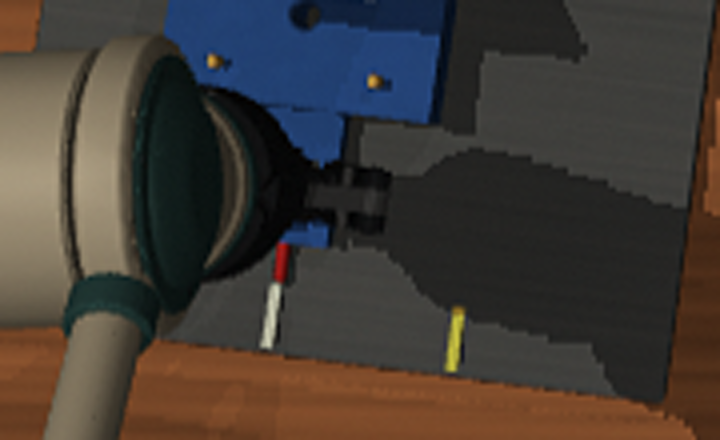

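```bash
python3 - <<'E'
from h import *
im=cv2.imread('pics/w4.png').astype(int);c=manip.calibration("wrist");s,p,R=pose()
b,g,r=im[...,0],im[...,1],im[...,2]
roi=np.zeros(b.shape,bool);roi[355:425,300:350]=1
red=(r>130)&(g<70)&(b<70)&roi; wh=(r>140)&(g>140)&(b>130)&roi
yh=np.array([.1048,.9945,0])
for n,m in(('red',red),('wh',wh)):
  for v in range(355,425,5):
    u=np.where(m[v])[0]
    if len(u)>3:
      uc=u.mean();print(n,v,u.min(),u.max(),[round(float(onz(c,uc,v,z)@yh),5) for z in(.014,.02,.026)])
print(p@yh)
E
```

```text
red 360 319 331 [0.14751, 0.1475, 0.14749]
red 365 319 331 [0.14751, 0.1475, 0.14749]
red 370 319 330 [0.14775, 0.14773, 0.14771]
red 375 320 330 [0.14752, 0.14751, 0.1475]
wh 380 315 323 [0.15032, 0.1502, 0.15009]
wh 385 315 327 [0.1494, 0.14932, 0.14924]
wh 390 315 327 [0.14941, 0.14933, 0.14925]
wh 395 315 327 [0.14942, 0.14934, 0.14925]
wh 400 315 327 [0.14943, 0.14935, 0.14926]
wh 405 315 327 [0.14944, 0.14936, 0.14927]
wh 410 315 327 [0.14945, 0.14937, 0.14928]
wh 415 315 327 [0.14946, 0.14938, 0.14929]
wh 420 315 327 [0.14947, 0.14939, 0.1493]
0.14716757219442173
```

>>> send_rows:
  delta_pos:
    - [-0.0025, 0, 0]
    - [-0.0023, 0, 0]
    - [0, 0, 0]
    - [0, 0, 0]
  angular:
    - [0, 0, 0]
    - [0, 0, 0]
    - [0, 0, 0]
    - [0, 0, 0]

```text
clock: 4.48
position: [0.4906, 0.0969, 0.0551]
ee_rot: [0.0, -0.669, 0.743, -0.001]
contact_force: [3.0, -3.4, -3.6]
width: 0.016
```

```bash
cat > al.py <<'E'
from h import *
import sys
s,p,R=pose();c=manip.calibration("wrist");im=manip.get_image("wrist");cv2.imwrite(f'pics/{sys.argv[1]}.png',im)
im=im.astype(int)
b,g,r=im[...,0],im[...,1],im[...,2]
roi=np.zeros(b.shape,bool);roi[355:425,300:350]=1
red=(r>130)&(g<70)&(b<70)&roi; wh=(r>140)&(g>140)&(b>130)&roi
yh=np.array([.1048,.9945,0])
for n,m,z in(('red',red,.02),('wh',wh,.014)):
  for v in range(360,425,10):
    u=np.where(m[v])[0]
    if len(u)>3: print(n,v,u.min(),u.max(),round(float(onz(c,u.mean(),v,z)@yh),5))
print(p@yh,p,s['contact_force'],s['clock'])
E
python3 al.py w5
```

```text
red 360 319 331 0.1481
red 370 319 331 0.1481
wh 380 316 323 0.15067
wh 390 317 328 0.14928
wh 400 317 328 0.1493
wh 410 317 328 0.14931
wh 420 317 328 0.14932
0.1478286386947104 [0.4906233  0.09694451 0.05513589] [ 3.0419218  -3.37532965 -3.57693548] 4.4833
```

>>> send_rows:
  delta_pos:
    - [-0.002, 0, 0]
    - [-0.0015, 0, 0]
    - [0, 0, 0]
    - [0, 0, 0]
  angular:
    - [0, 0, 0]
    - [0, 0, 0]
    - [0, 0, 0]
    - [0, 0, 0]

```text
clock: 4.87
position: [0.4907, 0.0981, 0.0551]
ee_rot: [-0.0, -0.669, 0.743, -0.001]
contact_force: [3.3, -5.2, -3.5]
width: 0.0159
```

```bash
python3 al.py w6
```

```text
red 360 319 331 0.14928
red 370 319 331 0.14929
wh 380 319 331 0.14929
wh 390 319 331 0.14929
wh 400 319 331 0.1493
wh 410 319 330 0.14954
wh 420 319 330 0.14954
0.14902265001831697 [0.49070569 0.09813644 0.05510135] [ 3.32594818 -5.22372518 -3.54822857] 4.8667
```

>>> send_rows:
  delta_pos:
    - [0.003, 0, 0]
    - [0.002, 0, 0]
    - [0, 0, 0]
  angular:
    - [0, 0, 0]
    - [0, 0, 0]
    - [0, 0, 0]

```text
clock: 5.17
position: [0.4907, 0.098, 0.0551]
ee_rot: [0.001, -0.668, 0.744, 0.0]
contact_force: [4.9, 1.5, -5.4]
width: 0.0156
```

```bash
python3 al.py w7
```

```text
red 360 320 331 0.14908
red 370 320 331 0.14909
wh 380 319 331 0.14935
wh 390 319 331 0.14937
wh 400 319 331 0.14938
wh 410 319 331 0.1494
wh 420 319 331 0.14941
0.14885750840711987 [0.49073539 0.09796726 0.05514238] [ 4.92185127  1.53170292 -5.39259933] 5.1667
```

>>> send_rows:
  delta_pos:
    - [0, 0, 0]
    - [0, 0, 0]
    - [0, 0, 0]
  angular:
    - [0, 0, 0]
    - [0, 0, 0]
    - [0, 0, 0]
  hand: 45

```text
clock: 5.47
position: [0.4887, 0.0972, 0.0551]
ee_rot: [-0.001, -0.669, 0.743, 0.001]
contact_force: [0.2, -0.2, 0.0]
width: 0.0449
```

>>> send_rows:
  delta_pos:
    - [0, 0, -0.02]
    - [0, 0.0, -0.05]
    - [0, 0.0, -0.09]
    - [0, 0, -0.1]
    - [0, 0, -0.1]
  angular:
    - [0, 0, 0]
    - [0, 0, 0]
    - [0, 0, 0]
    - [0, 0, 0]
    - [0, 0, 0]

```text
clock: 5.88
position: [0.4886, 0.0972, 0.201]
ee_rot: [-0.001, -0.669, 0.743, 0.001]
contact_force: [1.3, 1.1, -1.2]
width: 0.0451
```

>>> send_rows:
  delta_pos:
    - [0, 0, 0]
    - [0, 0, 0]
  angular:
    - [0, 0, 0]
    - [0, 0, 0]
  hand: 0

```text
clock: 6.05
position: [0.4911, 0.0974, 0.2024]
ee_rot: [0.002, -0.669, 0.743, -0.002]
contact_force: [0.6, -0.0, -1.6]
width: 0.0214
```

```bash
python3 - <<'E'
from h import *
s,p,R=pose();print(s['clock'],p,s['contact_force'],s['width'])
c=manip.calibration("wrist");im=manip.get_image("wrist");cv2.imwrite("pics/w8.png",im)
import pickle;pickle.dump(c,open('c8.pkl','wb'))
im=manip.get_image("scene");cv2.imwrite("pics/s8.png",im)
E
```

```text
6.05 [0.49110369 0.09740282 0.20239532] [ 0.64643764 -0.02753172 -1.61523286] 0.02135602865197504
```

View pics/w8.png

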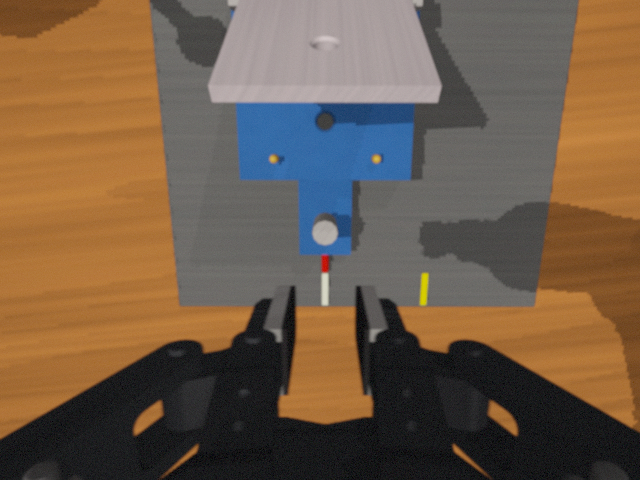

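View pics/s8.png

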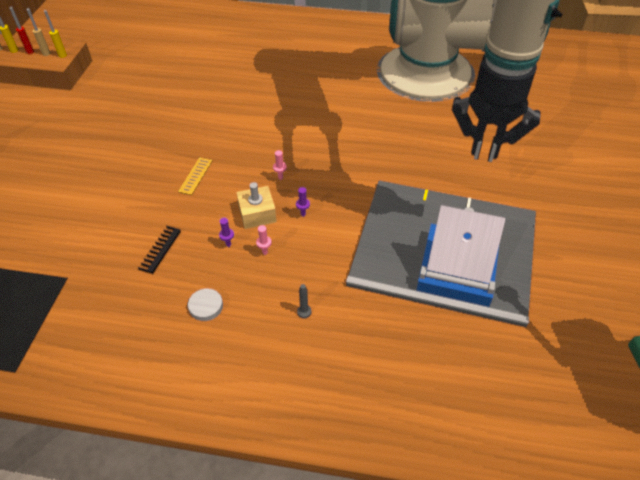

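```bash
python3 - <<'E'
from h import *
import pickle;c=pickle.load(open('c8.pkl','rb'))
np.set_printoptions(precision=4,suppress=True)
xh=np.array([.9945,-.1048,0]);yh=np.array([.1048,.9945,0])
h=onz(c,325,121,.040);print('hole',h,h@yh,'post',onz(c,325,233,.06),onz(c,325,233,.06)@yh)
H=h+.075*xh;H[2]=.0455
# leaf front lower edge v~102, upper v~87
for v,off in((102,-.004),(87,.004)):
  best=min(((abs(proj(c,H+xh*(-.115*np.cos(t)+off*np.sin(t))+np.array([0,0,.115*np.sin(t)+off*np.cos(t)]))[1]-v)),t) for t in np.arange(.3,1.4,.005));print(best)
hs=(.5627,.0902)
H=np.array([.5627,.0902,.0455])+.075*xh
for t in (1.1,1.0,.95,.9,.8,.7,.6,.5,.4,.3,.2,.1,0):
  q=H+xh*(-.105*np.cos(t)+.004*np.sin(t)+.011)+[0,0,.105*np.sin(t)+.004*np.cos(t)+.019]
  print(t,q, 'x rel now',(q-pose()[1])@xh)
E
```

```text
hole [0.563  0.0902 0.04  ] 0.148737924764816 post [0.4901 0.098  0.06  ] 0.14879033409514286
(np.float64(0.49677636866888975), np.float64(0.9650000000000005))
(np.float64(0.11611618303319915), np.float64(0.9550000000000005))
1.1 [0.6044 0.0858 0.1599] x rel now 0.1161635956859292
1.0 [0.5952 0.0868 0.155 ] x rel now 0.10686037718031521
0.95 [0.5907 0.0872 0.1522] x rel now 0.10240311374644423
0.9 [0.5864 0.0877 0.1492] x rel now 0.09809037977561193
0.8 [0.5783 0.0886 0.1426] x rel now 0.08994123038691142
0.7 [0.5709 0.0893 0.1352] x rel now 0.082494352621155
0.6 [0.5643 0.09   0.1271] x rel now 0.07582415321936746
0.5 [0.5585 0.0906 0.1184] x rel now 0.06999727860909671
0.4 [0.5536 0.0912 0.1091] x rel now 0.06507194899534009
0.3 [0.5496 0.0916 0.0994] x rel now 0.061097376643500574
0.2 [0.5467 0.0919 0.0893] x rel now 0.05811327416669883
0.1 [0.5447 0.0921 0.079 ] x rel now 0.05614945773047005
0 [0.5438 0.0922 0.0685] x rel now 0.05522554913949347
```

>>> send_rows:
  delta_pos:
    - [0, -0.04, 0]
    - [0, -0.08, 0.01]
    - [0, -0.08, 0.02]
    - [0, -0.05, 0.03]
    - [0, -0.011, 0.034]
  angular:
    - [0, 0, 0]
    - [0, 0, 0]
    - [0, 0, 0]
    - [0, 0, 0]
    - [0, 0, 0]

```text
clock: 6.57
position: [0.5967, 0.0856, 0.1592]
ee_rot: [0.0, -0.669, 0.744, -0.0]
contact_force: [0.0, 0.2, 0.0]
width: -0.0001
```

```bash
python3 - <<'E'
from h import *
s,p,R=pose();print(s['clock'],p,s['contact_force'],s['width'],R.as_matrix().round(3).tolist())
E
```

```text
6.5667 [0.59674456 0.08564938 0.15916922] [0.0421768  0.21635871 0.0140804 ] -0.00012830076563688205 [[-0.106, -0.994, 0.001], [-0.994, 0.106, -0.0], [0.0, -0.001, -1.0]]
```

>>> send_rows:
  delta_pos:
    - [0, 0.025, 0.025]
    - [0, 0.02, 0.0165]
    - [0, 0.0185, 0.0185]
    - [0, 0.017, 0.02]
    - [0, 0.0145, 0.022]
  angular:
    - [0, 0, 0]
    - [0, 0, 0]
    - [0, 0, 0]
    - [0, 0, 0]
    - [0, 0, 0]

```text
clock: 6.98
position: [0.554, 0.0902, 0.1183]
ee_rot: [-0.002, -0.669, 0.743, 0.001]
contact_force: [0.7, -0.2, 0.2]
width: -0.0003
```

>>> send_rows:
  delta_pos:
    - [0, 0.012, 0.023]
    - [0, 0.01, 0.024]
  angular:
    - [0, 0, 0]
    - [0, 0, 0]

```text
clock: 7.15
position: [0.5451, 0.0912, 0.0996]
ee_rot: [-0.002, -0.669, 0.743, 0.001]
contact_force: [-0.5, 0.1, 0.3]
width: -0.0003
```

```bash
python3 - <<'E'
from h import *
s,p,R=pose();print(s['clock'],p,s['contact_force'],s['width'])
cv2.imwrite("pics/w9.png",manip.get_image("wrist"));cv2.imwrite("pics/s9.png",manip.get_image("scene")[120:360,280:600])
E
```

```text
7.15 [0.54511035 0.09115634 0.09957455] [-0.54027167  0.09693639  0.31797312] -0.00025848510945778336
```

View pics/w9.png

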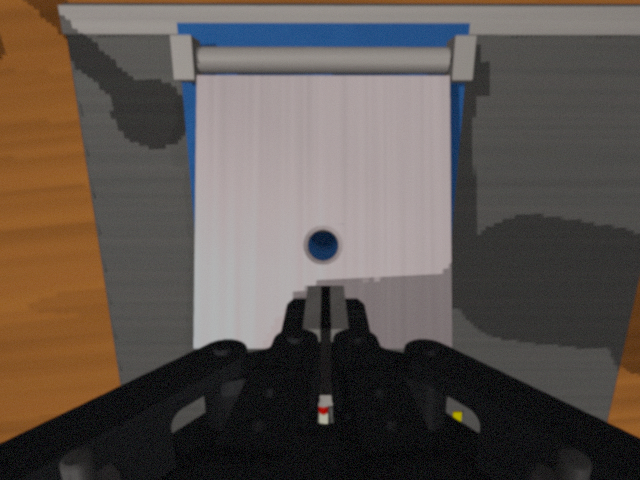

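View pics/s9.png

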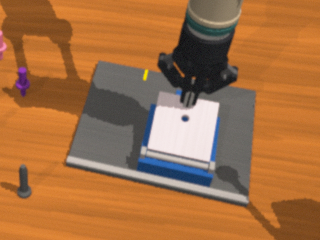

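>>> send_rows:
  delta_pos:
    - [0, 0.0, 0.025]
    - [0, 0, 0.022]
    - [0, 0, 0.014]
    - [0, 0, 0.006]
    - [0, 0, 0.003]
  angular:
    - [0, 0, 0]
    - [0, 0, 0]
    - [0, 0, 0]
    - [0, 0, 0]
    - [0, 0, 0]

```text
clock: 7.67
position: [0.5465, 0.0912, 0.0732]
ee_rot: [-0.001, -0.669, 0.743, 0.001]
contact_force: [-2.1, -0.1, 1.7]
width: 0.0002
```

>>> send_rows:
  delta_pos:
    - [0, 0.0, 0.003]
    - [0, 0, 0.003]
    - [0, 0, 0]
  angular:
    - [0, 0, 0]
    - [0, 0, 0]
    - [0, 0, 0]

```text
clock: 7.92
position: [0.5469, 0.0912, 0.0716]
ee_rot: [-0.0, -0.669, 0.743, -0.0]
contact_force: [-1.1, 0.0, 1.9]
width: -0.0
```

>>> send_rows:
  delta_pos:
    - [0, 0.0, 0.005]
    - [0, 0, 0.004]
    - [0, 0, 0.003]
    - [0, 0, 0]
  angular:
    - [0, 0, 0]
    - [0, 0, 0]
    - [0, 0, 0]
    - [0, 0, 0]

```text
clock: 8.25
position: [0.5471, 0.0912, 0.0683]
ee_rot: [0.0, -0.669, 0.743, -0.0]
contact_force: [-4.8, 0.4, 13.4]
width: 0.0002
```

>>> send_rows:
  delta_pos:
    - [0, 0.0, -0.015]
    - [0, 0, -0.04]
    - [0, 0, -0.08]
    - [0, 0, -0.1]
    - [0, 0, -0.06]
  angular:
    - [0, 0, 0]
    - [0, 0, 0]
    - [0, 0, 0]
    - [0, 0, 0]
    - [0, 0, 0]

```text
clock: 8.67
position: [0.5492, 0.0913, 0.188]
ee_rot: [0.002, -0.669, 0.743, -0.002]
contact_force: [1.4, -0.2, 0.2]
width: -0.0
```

>>> send_rows:
  delta_pos:
    - [0, 0.06, 0]
    - [0, 0.03, 0]
    - [0, 0, 0]
    - [0, 0, 0]
  angular:
    - [0, 0, 0]
    - [0, 0, 0]
    - [0, 0, 0]
    - [0, 0, 0]
  hand: 45

```text
clock: 9.0
position: [0.5107, 0.0951, 0.1839]
ee_rot: [-0.0, -0.669, 0.743, 0.0]
contact_force: [1.0, 0.6, -0.1]
width: 0.0449
```

```bash
python3 - <<'E'
from h import *
s,p,R=pose();print(s['clock'],p,s['contact_force'],s['width'])
c=manip.calibration("wrist");cv2.imwrite("pics/w10.png",manip.get_image("wrist"))
import pickle;pickle.dump((c,p),open('c10.pkl','wb'))
plan(np.array([.500,-.2835,.21]),-1.676,12)
E
```

```text
9.0 [0.51066402 0.09505779 0.18390803] [ 1.01776752  0.59953851 -0.14640111] 0.04490661976584319
rotvec [ 0.0002 -0.0003 -0.    ] dist 0.3796 pos [0.5114 0.095  0.1838]
d [0.0787, -0.0059, -0.0054] a [0.0, -0.0, -0.0]
d [0.0787, -0.0059, -0.0054] a [0.0, -0.0, -0.0]
d [0.0787, -0.0059, -0.0054] a [0.0, -0.0, -0.0]
d [0.0787, -0.0059, -0.0054] a [0.0, -0.0, -0.0]
d [0.0787, -0.0059, -0.0054] a [0.0, -0.0, -0.0]
d [0.0787, -0.0059, -0.0054] a [0.0, -0.0, -0.0]
d [0.0787, -0.0059, -0.0054] a [0.0, -0.0, -0.0]
d [0.0787, -0.0059, -0.0054] a [0.0, -0.0, -0.0]
d [0.0787, -0.0059, -0.0054] a [0.0, -0.0, -0.0]
d [0.0787, -0.0059, -0.0054] a [0.0, -0.0, -0.0]
d [0.0787, -0.0059, -0.0054] a [0.0, -0.0, -0.0]
d [0.0787, -0.0059, -0.0054] a [0.0, -0.0, -0.0]
```

View pics/w10.png

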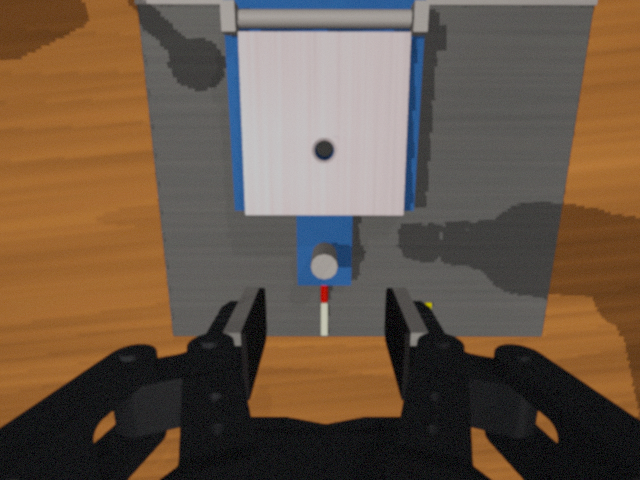

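>>> send_rows:
  delta_pos:
    - [0.06, -0.004, 0]
    - [0.09, -0.006, 0]
    - [0.095, -0.007, 0]
    - [0.095, -0.007, 0]
    - [0.095, -0.007, 0]
  angular:
    - [0, 0, 0]
    - [0, 0, 0]
    - [0, 0, 0]
    - [0, 0, 0]
    - [0, 0, 0]

```text
clock: 9.47
position: [0.5059, -0.0812, 0.1837]
ee_rot: [-0.0, -0.669, 0.743, 0.0]
contact_force: [0.7, -0.2, -0.0]
width: 0.0449
```

>>> send_rows:
  delta_pos:
    - [0.095, -0.007, 0]
    - [0.095, -0.007, 0]
    - [0.095, -0.007, 0]
    - [0.095, -0.007, 0]
    - [0.08, -0.007, 0]
  angular:
    - [0, 0, 0]
    - [0, 0, 0]
    - [0, 0, 0]
    - [0, 0, 0]
    - [0, 0, 0]

```text
clock: 9.88
position: [0.5001, -0.2672, 0.1835]
ee_rot: [-0.0, -0.668, 0.744, -0.0]
contact_force: [0.7, 0.5, -0.2]
width: 0.0452
```

>>> send_rows:
  delta_pos:
    - [0.05, -0.003, 0]
    - [0, 0, 0]
    - [0, 0, 0]
    - [0, 0, 0]
  angular:
    - [0, 0, 0]
    - [0, 0, 0]
    - [0, 0, 0]
    - [0, 0, 0]

```text
clock: 10.22
position: [0.499, -0.2833, 0.1836]
ee_rot: [0.0, -0.669, 0.743, 0.001]
contact_force: [0.1, -1.0, 0.1]
width: 0.045
```

```bash
python3 - <<'E'
from h import *
s,p,R=pose();print(s['clock'],p,s['qpos'],s['width'])
c=manip.calibration("wrist");cv2.imwrite("pics/w11.png",manip.get_image("wrist"))
import pickle;pickle.dump((c,p),open('c11.pkl','wb'))
print(proj(c,[.511,-.2835,.077]),proj(c,[.511,-.2835,.043]))
E
```

```text
10.2167 [ 0.49899987 -0.28331371  0.18363009] [-6.37973323e-01  3.19518567e-01  1.61296474e+00  6.23106663e-04
  1.21112346e+00  1.03834101e+00] 0.04497845927184372
[323.94142211 224.9300053 ] [324.17179339 212.98777151]
```

View pics/w11.png

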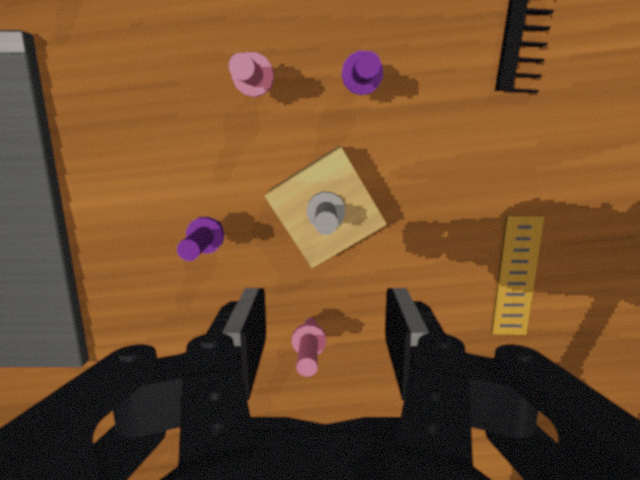

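>>> send_rows:
  delta_pos:
    - [0, -0.008, 0.05]
    - [0, -0.008, 0.07]
    - [0, -0.007, 0.07]
    - [0, -0.007, 0.06]
    - [0, 0, 0.03]
  angular:
    - [0, 0, 0]
    - [0, 0, 0]
    - [0, 0, 0]
    - [0, 0, 0]
    - [0, 0, 0]

```text
clock: 10.68
position: [0.5102, -0.2824, 0.0698]
ee_rot: [-0.0, -0.67, 0.743, 0.002]
contact_force: [-0.3, -0.2, -0.1]
width: 0.0454
```

>>> send_rows:
  delta_pos:
    - [0, 0, 0.012]
    - [0, 0, 0]
    - [0, 0, 0]
  angular:
    - [0, 0, 0]
    - [0, 0, 0]
    - [0, 0, 0]

```text
clock: 10.93
position: [0.5115, -0.2845, 0.0685]
ee_rot: [0.0, -0.669, 0.743, -0.0]
contact_force: [0.6, -0.3, 0.2]
width: 0.0449
```

```bash
python3 - <<'E'
from h import *
s,p,R=pose();print(s['clock'],p,s['contact_force'],s['width'])
c=manip.calibration("wrist");cv2.imwrite("pics/w12.png",manip.get_image("wrist"))
E
```

```text
10.9333 [ 0.51147179 -0.28449298  0.06850008] [ 0.63760064 -0.3326377   0.2424914 ] 0.04491364963969332
```

View pics/w12.png

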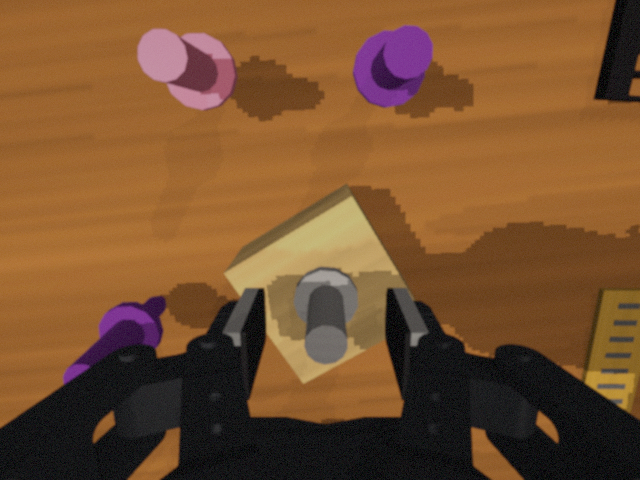

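>>> send_rows:
  delta_pos:
    - [0, 0, 0.006]
    - [0, 0, 0]
  angular:
    - [0, 0, 0]
    - [0, 0, 0]

```text
clock: 11.15
position: [0.5114, -0.2852, 0.0664]
ee_rot: [0.0, -0.669, 0.743, -0.001]
contact_force: [0.1, -0.9, -0.1]
width: 0.045
```

>>> send_rows:
  delta_pos:
    - [0, 0, 0]
    - [0, 0, 0]
    - [0, 0, 0]
    - [0, 0, 0]
    - [0, 0, 0]
  angular:
    - [0, 0, 0]
    - [0, 0, 0]
    - [0, 0, 0]
    - [0, 0, 0]
    - [0, 0, 0]
  hand: 2
  squeeze: 80

```text
clock: 11.57
position: [0.5111, -0.2853, 0.0661]
ee_rot: [0.0, -0.669, 0.743, -0.0]
contact_force: [-0.9, 1.0, 4.3]
width: 0.0118
```

```bash
python3 - <<'E'
from h import *
import pickle
s,p,R=pose();print(s['clock'],p,s['contact_force'],s['width'])
xh=np.array([.9945,-.1048,0]);yh=np.array([.1048,.9945,0])
c,_=pickle.load(open('c10.pkl','rb'));im=cv2.imread('pics/w10.png')
g=cv2.cvtColor(im,cv2.COLOR_BGR2GRAY)[130:170,300:350];m=(g<110).astype(np.uint8)
n,l,st,ce=cv2.connectedComponentsWithStats(m);k=1+st[1:,4].argmax();print(st[k],ce[k]+[300,130])
u,v=ce[k]+[300,130]
for z in(.0495,.0525,.045):print(z,onz(c,u,v,z),onz(c,u,v,z)@yh)
E
```

```text
11.5667 [ 0.51111946 -0.2852658   0.06610424] [-0.87041923  0.99546577  4.28025132] 0.011757262115501824
[ 15  11  19  19 294] [323.75510204 149.90136054]
0.0495 [0.56392052 0.09046678 0.0495    ] 0.14906808830990648
0.0525 [0.56407742 0.09044061 0.0525    ] 0.14905849743936145
0.045 [0.56368518 0.09050605 0.045     ] 0.14908247461572402
```

>>> send_rows:
  delta_pos:
    - [0, 0, -0.02]
    - [0, 0, -0.05]
    - [0, 0, -0.08]
    - [0, 0, -0.08]
    - [0, 0, -0.05]
  angular:
    - [0, 0, 0]
    - [0, 0, 0]
    - [0, 0, 0]
    - [0, 0, 0]
    - [0, 0, 0]

```text
clock: 11.98
position: [0.5117, -0.2856, 0.1806]
ee_rot: [0.0, -0.669, 0.743, -0.002]
contact_force: [0.8, 0.2, -0.4]
width: 0.0118
```

```bash
python3 - <<'E'
from h import *
s,p,R=pose();print(s['clock'],p,s['contact_force'],s['width'])
cv2.imwrite("pics/w13.png",manip.get_image("wrist"))
plan(np.array([.5636,.0904,.18]),-1.676,12)
E
```

```text
11.9833 [ 0.51173985 -0.28564602  0.18064707] [ 0.75110723  0.15424249 -0.442734  ] 0.011818421955525814
rotvec [-0.0089 -0.0052 -0.0001] dist 0.3806 pos [ 0.5134 -0.2868  0.1842]
d [-0.0793, -0.0021, 0.0005] a [-0.009, -0.005, -0.0]
d [-0.0793, -0.0021, 0.0005] a [-0.009, -0.005, -0.0]
d [-0.0793, -0.0021, 0.0005] a [-0.009, -0.005, -0.0]
d [-0.0793, -0.0021, 0.0006] a [-0.009, -0.005, -0.0]
d [-0.0793, -0.0021, 0.0006] a [-0.009, -0.005, -0.0]
d [-0.0793, -0.0021, 0.0006] a [-0.009, -0.005, -0.0]
d [-0.0792, -0.0021, 0.0007] a [-0.009, -0.005, -0.0]
d [-0.0792, -0.0021, 0.0007] a [-0.009, -0.005, -0.0]
d [-0.0792, -0.0021, 0.0007] a [-0.009, -0.005, -0.0]
d [-0.0792, -0.0021, 0.0008] a [-0.009, -0.005, -0.0]
d [-0.0792, -0.0021, 0.0008] a [-0.009, -0.005, -0.0]
d [-0.0792, -0.0021, 0.0008] a [-0.009, -0.005, -0.0]
```

View pics/w13.png

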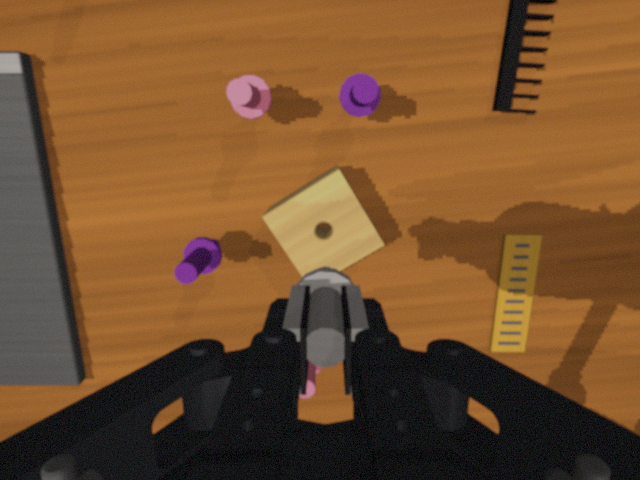

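>>> send_rows:
  delta_pos:
    - [-0.04, -0.002, 0]
    - [-0.07, -0.002, 0]
    - [-0.085, -0.002, 0]
    - [-0.085, -0.002, 0]
    - [-0.085, -0.002, 0]
  angular:
    - [0, 0, 0]
    - [0, 0, 0]
    - [0, 0, 0]
    - [0, 0, 0]
    - [0, 0, 0]

```text
clock: 12.45
position: [0.5291, -0.1379, 0.1761]
ee_rot: [-0.0, -0.669, 0.744, 0.002]
contact_force: [0.3, 0.9, -0.9]
width: 0.0116
```

>>> send_rows:
  delta_pos:
    - [-0.085, -0.002, 0]
    - [-0.085, -0.002, 0]
    - [-0.085, -0.002, 0]
    - [-0.085, -0.002, 0]
    - [-0.085, -0.002, 0]
  angular:
    - [0, 0, 0]
    - [0, 0, 0]
    - [0, 0, 0]
    - [0, 0, 0]
    - [0, 0, 0]

```text
clock: 12.87
position: [0.5507, 0.0308, 0.1761]
ee_rot: [-0.001, -0.669, 0.743, 0.001]
contact_force: [0.1, -0.2, -0.4]
width: 0.0115
```

>>> send_rows:
  delta_pos:
    - [-0.08, -0.002, 0]
    - [-0.05, -0.001, 0]
    - [-0.02, 0, 0]
    - [0, 0, 0]
    - [0, 0, 0]
  angular:
    - [0, 0, 0]
    - [0, 0, 0]
    - [0, 0, 0]
    - [0, 0, 0]
    - [0, 0, 0]

```text
clock: 13.28
position: [0.5588, 0.0877, 0.1766]
ee_rot: [-0.001, -0.669, 0.743, 0.0]
contact_force: [-0.5, 0.2, -1.1]
width: 0.0116
```

```bash
python3 - <<'E'
from h import *
import pickle
s,p,R=pose();print(s['clock'],p,s['contact_force'],s['width'])
c=manip.calibration("wrist")
cv2.imwrite("pics/w14.png",manip.get_image("wrist"))
pickle.dump((c,p),open('c14.pkl','wb'))
print('pred hole px',proj(c,[.5638,.0904,.0525]))
plan(np.array([.5636,.0904,.13]),-1.676,3)
E
```

```text
13.2833 [0.55879351 0.08766824 0.17664618] [-0.54563604  0.206665   -1.10872377] 0.01161818633817619
pred hole px [320.09881834 229.56286946]
rotvec [ 0.0015 -0.0013 -0.0003] dist 0.0472 pos [0.559  0.087  0.1768]
d [-0.0033, -0.0036, 0.039] a [0.006, -0.005, -0.001]
d [-0.0032, -0.0036, 0.039] a [0.006, -0.005, -0.001]
d [-0.0032, -0.0036, 0.039] a [0.006, -0.005, -0.001]
```

View pics/w14.png

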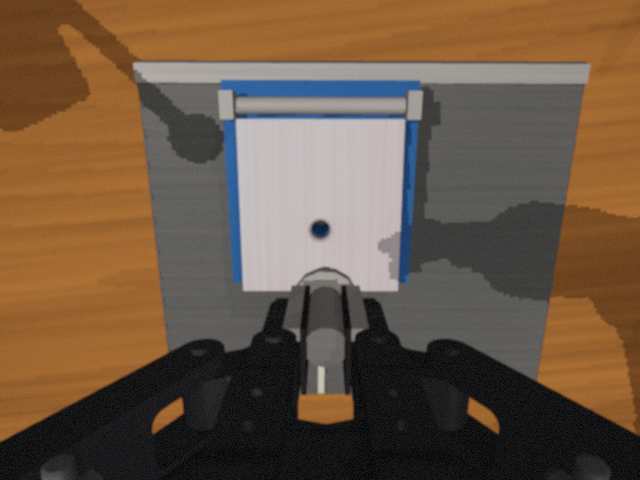

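```bash
python3 - <<'E'
from h import *
import pickle
np.set_printoptions(precision=4,suppress=True)
c,p=pickle.load(open('c14.pkl','rb'))
def T(p,q):
    M=np.eye(4);M[:3,:3]=Ro.from_quat([q[1],q[2],q[3],q[0]]).as_matrix();M[:3,3]=p;return M
q14=[-.001,-.669,.743,0.];q13=[0,-.669,.743,-.002]
K=c['camera_from_world']@T(p,q14)  # cam from tool
c13=dict(c);c13['camera_from_world']=K@np.linalg.inv(T([.51174,-.28565,.18065],q13))
def cen(f,x0,y0,w,th):
    g=cv2.cvtColor(cv2.imread(f),cv2.COLOR_BGR2GRAY)[y0:y0+w,x0:x0+w];n,l,st,ce=cv2.connectedComponentsWithStats((g<th).astype(np.uint8));k=1+st[1:,4].argmax();print(st[k]);return ce[k]+[x0,y0]
a=cen('pics/w13.png',308,215,30,90);b=cen('pics/w14.png',305,214,30,100);print(a,b)
sh=onz(c13,*a,.038);h=onz(c,*b,.0525);print('standhole',sh,'hole',h)
off=np.array([.5111,-.2853])-sh[:2];print('off',off,'target',h[:2]+off, 'plain',h[:2])
tool=T(p,q14)
for d,n in((-.011,'top'),(.023,'collar top')):print(n,proj(c,(tool@[0,0,d,1])[:3]))
E
python3 -c "
import cv2
a=cv2.imread('pics/w14.png');cv2.imwrite('pics/w14c.png',cv2.resize(a[250:400,270:380],None,fx=4,fy=4))"
```

```text
[  8   8  15  15 172]
[  6   7  18  18 250]
[322.8372 229.8547] [319.788 229.02 ]
standhole [ 0.5123 -0.2843  0.038 ] hole [0.5642 0.0906 0.0525]
off [-0.0012 -0.001 ] target [0.563  0.0895] plain [0.5642 0.0906]
top [325.825  350.2688]
collar top [325.7078 304.317 ]
```

View pics/w14c.png

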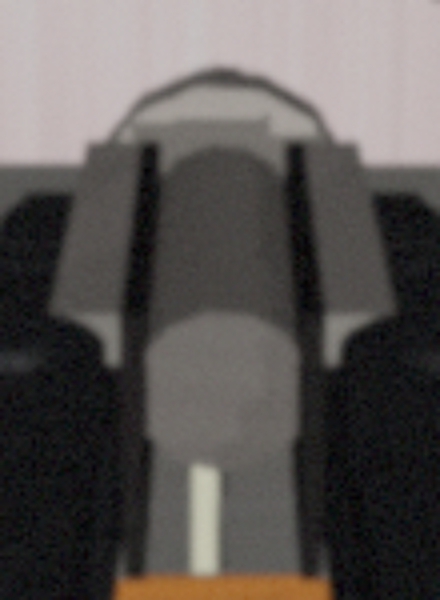

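>>> send_rows:
  delta_pos:
    - [-0.003, -0.003, 0.03]
    - [-0.003, -0.003, 0.05]
    - [-0.0026, -0.0037, 0.04]
    - [0, 0, 0.01]
    - [0, 0, 0]
  angular:
    - [0, 0, 0]
    - [0, 0, 0]
    - [0, 0, 0]
    - [0, 0, 0]
    - [0, 0, 0]

```text
clock: 13.75
position: [0.5627, 0.0894, 0.1241]
ee_rot: [-0.002, -0.668, 0.744, 0.001]
contact_force: [0.2, 0.7, -0.1]
width: 0.0122
```

>>> send_rows:
  delta_pos:
    - [0, 0, 0]
    - [0, 0, 0]
  angular:
    - [0, 0, 0]
    - [0, 0, 0]

```text
clock: 13.92
position: [0.5646, 0.0903, 0.1265]
ee_rot: [0.001, -0.669, 0.744, -0.001]
contact_force: [0.2, 0.5, -0.2]
width: 0.0117
```

```bash
python3 - <<'E'
from h import *
s,p,R=pose();print(s['clock'],p,s['contact_force'],s['width'],R.as_matrix()[:,2])
cv2.imwrite("pics/w15.png",manip.get_image("wrist"))
im=manip.get_image("scene");c=manip.calibration("scene");print(proj(c,[.5638,.0904,.0525]));cv2.imwrite("pics/s15.png",cv2.resize(im[130:310,380:540],None,fx=4,fy=3.3))
E
```

```text
13.9167 [0.56457708 0.09027549 0.12652446] [ 0.23180245  0.53104284 -0.23375754] 0.011655659280422793 [ 1.88553688e-03 -1.77298222e-04 -9.99998207e-01]
[463.57143421 243.83306633]
```

View pics/w15.png

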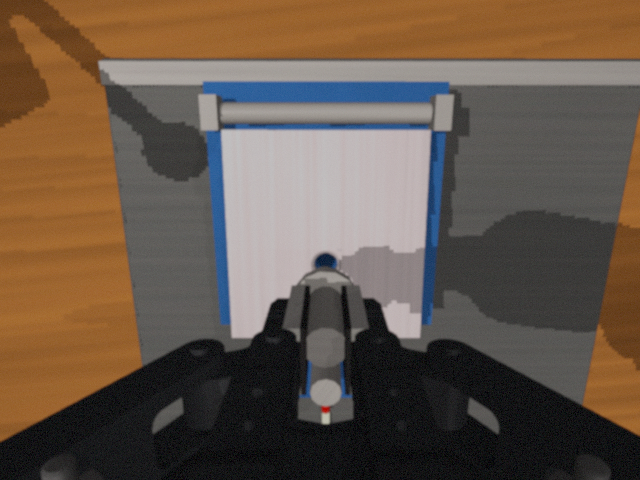

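View pics/s15.png

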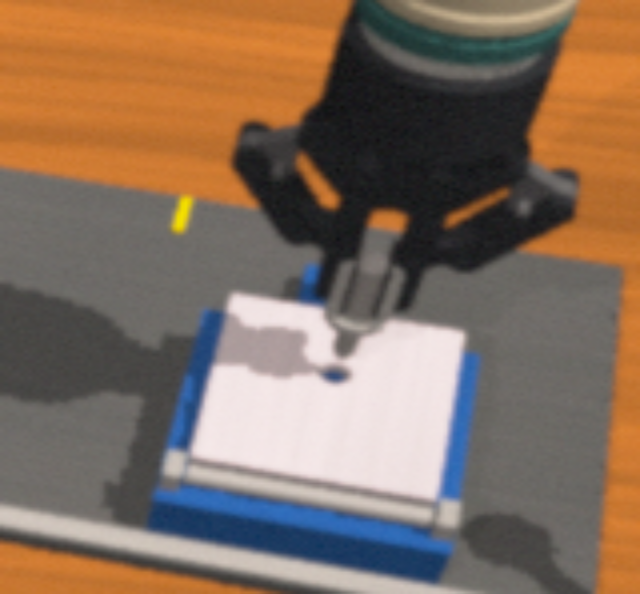

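```bash
python3 - <<'E'
from h import *
s,p,R=pose();print(s['clock'],p)
c=manip.calibration("scene")
for z in (.0665,.0685):
  for o in([0,0],[.0012,.001]):print(z,o,proj(c,[.5646+o[0],.0903+o[1],z]))
print('scene tip at', onz(c,466.2,236.7,.0672),onz(c,463.6,243.3,.0525))
E
```

```text
14.0167 [0.56453766 0.09063908 0.1266168 ]
0.0665 [0, 0] [465.0053743  238.88161146]
0.0665 [0.0012, 0.001] [465.60097462 239.50484317]
0.0685 [0, 0] [465.22266862 238.11404287]
0.0685 [0.0012, 0.001] [465.81939564 238.73756937]
scene tip at [0.56008604 0.09207734 0.0672    ] [0.56261807 0.0904272  0.0525    ]
```

>>> send_rows:
  delta_pos:
    - [0.001, 0.002, 0.012]
    - [0, 0, 0.015]
    - [0, 0, 0.015]
    - [0, 0, 0.01]
    - [0, 0, 0]
  angular:
    - [0, 0, 0]
    - [0, 0, 0]
    - [0, 0, 0]
    - [0, 0, 0]
    - [0, 0, 0]

```text
clock: 14.43
position: [0.562, 0.0906, 0.1032]
ee_rot: [-0.001, -0.669, 0.743, 0.001]
contact_force: [0.5, 0.2, -1.5]
width: 0.0118
```

>>> send_rows:
  delta_pos:
    - [0, 0, 0.006]
    - [0, 0, 0.006]
    - [0, 0, 0]
  angular:
    - [0, 0, 0]
    - [0, 0, 0]
    - [0, 0, 0]

```text
clock: 14.68
position: [0.5628, 0.0906, 0.0994]
ee_rot: [-0.0, -0.669, 0.743, 0.0]
contact_force: [-0.6, -0.0, -1.4]
width: 0.0116
```

```bash
python3 - <<'E'
from h import *
s,p,R=pose();print(s['clock'],p,s['contact_force'],s['moment'],s['width'])
cv2.imwrite("pics/w16.png",manip.get_image("wrist"))
im=manip.get_image("scene");cv2.imwrite("pics/s16.png",cv2.resize(im[170:290,400:520],None,fx=5,fy=5,interpolation=cv2.INTER_CUBIC))
E
```

```text
14.6833 [0.56281545 0.09062591 0.09940193] [-0.59991736 -0.02912502 -1.39151017] [0.01489862 0.04266417 0.00700699] 0.011612646824123565
```

View pics/s16.png

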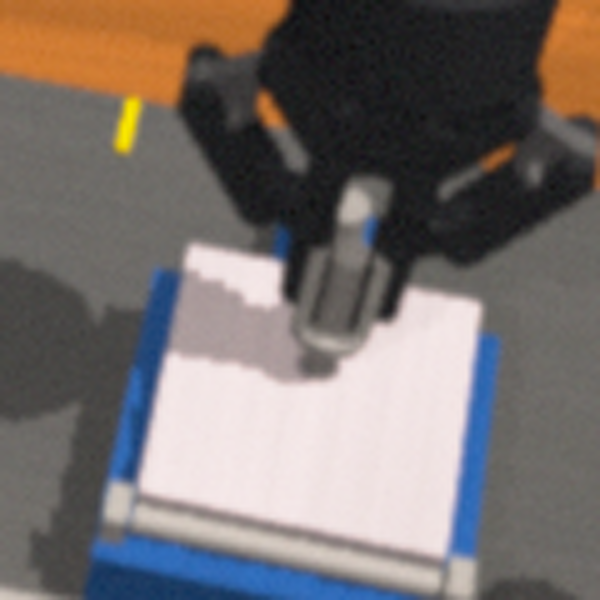

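>>> send_rows:
  delta_pos:
    - [0, 0, 0.006]
    - [0, 0, 0.006]
    - [0, 0, 0.004]
    - [0, 0, 0]
  angular:
    - [0, 0, 0]
    - [0, 0, 0]
    - [0, 0, 0]
    - [0, 0, 0]

```text
clock: 15.12
position: [0.5627, 0.0906, 0.093]
ee_rot: [-0.0, -0.669, 0.743, 0.0]
contact_force: [0.0, 0.7, -0.8]
width: 0.0116
```

>>> send_rows:
  delta_pos:
    - [0, 0, 0.008]
    - [0, 0, 0.008]
    - [0, 0, 0.006]
    - [0, 0, 0]
  angular:
    - [0, 0, 0]
    - [0, 0, 0]
    - [0, 0, 0]
    - [0, 0, 0]

```text
clock: 15.45
position: [0.5625, 0.0906, 0.0839]
ee_rot: [-0.001, -0.669, 0.743, 0.0]
contact_force: [-0.3, -0.1, -1.6]
width: 0.0116
```

>>> send_rows:
  delta_pos:
    - [0, 0, 0.006]
    - [0, 0, 0.005]
    - [0, 0, 0.004]
    - [0, 0, 0]
  angular:
    - [0, 0, 0]
    - [0, 0, 0]
    - [0, 0, 0]
    - [0, 0, 0]

```text
clock: 15.78
position: [0.563, 0.0906, 0.0788]
ee_rot: [0.0, -0.669, 0.743, -0.0]
contact_force: [-0.7, 0.3, 1.9]
width: 0.0117
```

>>> send_rows:
  delta_pos:
    - [0, 0, 0.004]
    - [0, 0, 0.003]
    - [0, 0, 0]
  angular:
    - [0, 0, 0]
    - [0, 0, 0]
    - [0, 0, 0]

```text
clock: 16.03
position: [0.5629, 0.0906, 0.0774]
ee_rot: [0.0, -0.669, 0.743, -0.0]
contact_force: [-2.3, -0.2, 11.6]
width: 0.0116
```

>>> send_rows:
  delta_pos:
    - [0, 0, 0.002]
    - [0, 0, 0.002]
    - [0, 0, 0]
    - [0, 0, 0]
  angular:
    - [0, 0, 0]
    - [0, 0, 0]
    - [0, 0, 0]
    - [0, 0, 0]

```text
clock: 16.37
position: [0.5629, 0.0907, 0.0772]
ee_rot: [0.0, -0.669, 0.743, -0.0]
contact_force: [-5.6, -0.4, 19.8]
width: 0.0118
```

```bash
python3 - <<'E'
from h import *
cv2.imwrite("pics/w17.png",manip.get_image("wrist"))
im=manip.get_image("scene");cv2.imwrite("pics/s17.png",cv2.resize(im[170:290,400:520],None,fx=5,fy=5,interpolation=cv2.INTER_CUBIC))
im=manip.get_image("top");cv2.imwrite("pics/t17.png",cv2.resize(im[160:350,90:330],None,fx=3,fy=3,interpolation=cv2.INTER_CUBIC))
s,p,R=pose();print(s['clock'],p,s['contact_force'],s['moment'],s['width'],R.as_matrix()[:,2])
E
```

```text
16.5167 [0.56297321 0.09067304 0.07727983] [-6.2094184  -0.66416279 19.22877492] [-0.07071419  0.94174675 -0.03801499] 0.011416550503203046 [ 1.45135699e-03 -9.37846005e-05 -9.99998942e-01]
```

View pics/s17.png

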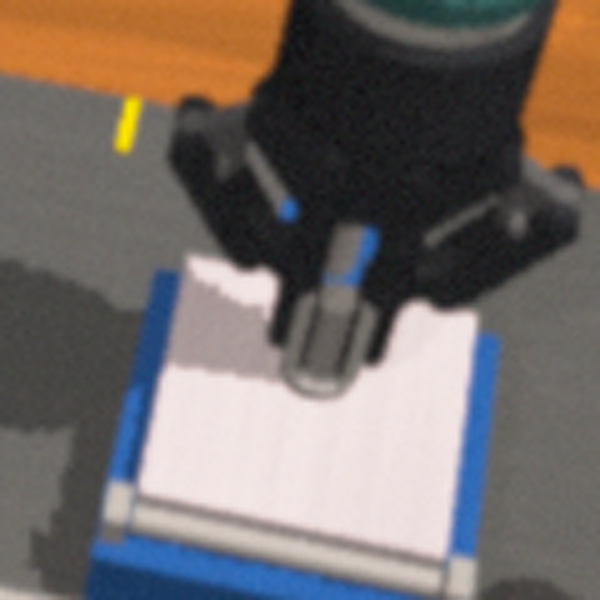

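View pics/w17.png

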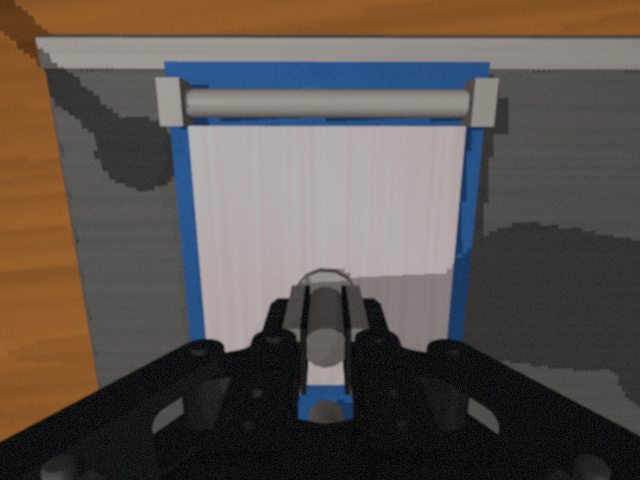

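View pics/t17.png

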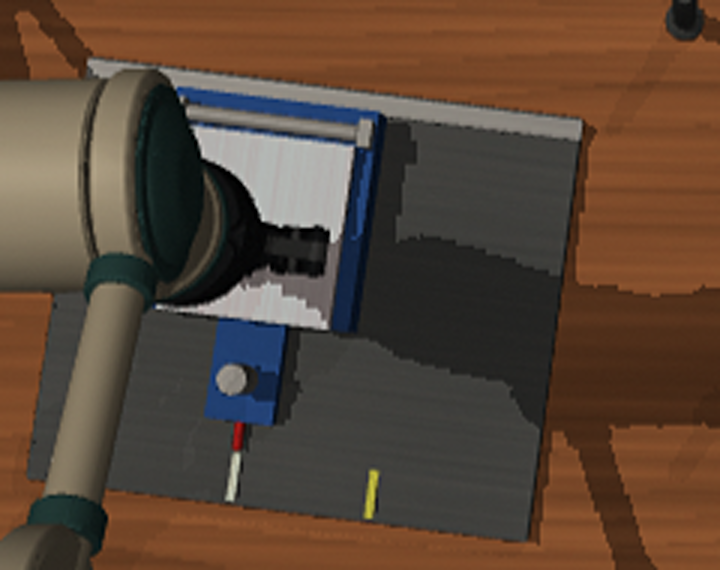

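```bash
python3 - <<'E'
from h import *
manip.sign_off()
s,p,R=pose();print(s['clock'],p,s['contact_force'],s['width'])
E
```

```text
the job is handed in; nothing more can be done
the job is handed in; nothing more can be done
```

I did all the steps in the order asked and handed the job in at about 16.5 s, with the gripper still holding the pin and pressing on it.

- **Slide:** I gripped the post and moved the jig about 78 mm. Just before I released the post, the wrist camera put the pointer about 0.3 mm from the mark. The top view at the end still shows pointer and mark in line.
- **Leaf:** I swung it down from about 0.96 rad with closed fingers. It met the base with a clear stop at about 13 N, then sprang slightly ajar once I lifted off, as expected.
- **Pin:** It went through the leaf and into the base with almost no side force. At the end the tool height was 77.2 mm; I expected 77.5 mm with the collar seated.
- **Final press:** The push was about 19 N downward, where about 8 N shuts the leaf. A sideways force of about 6 N was also showing. The final pictures show the leaf flat with the collar on it.
- **Other objects:** I did not touch the reed plate, comb, anvil disc, rivet setter or the pink and purple look-alikes.

**Disagreements between checks:** the cameras differed by 1–2 mm in places. Above the leaf hole, the scene and wrist views disagreed along x, so I aimed between them and the pin's cone took up the rest. After the hand-in I tried to read the state once more, but the robot no longer answers, so I have no reading for the final second.

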